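# Put the washed small ware away

## Task

Clear the drying mat: put both jar lids in the birch tray, both bag clips in the open hinged caddy, and the measuring scoop in the round steel tin. Lay the lids and clips flat on the bottom, none on top of another, stand the scoop upright on its base, and leave the two closed jars where they are.

Things in the scene. Friction and masses are not known exactly. Their poses are not given: they have to be found in the camera images.
- tray: Square open birch tray, 152 x 152 mm outside, 30 mm high, walls and floor 6 mm thick (inside 140 x 140 mm, inner floor 6 mm above the work surface). Fixed. Origin: centre of its underside; x and y along its sides, z up.
- caddy: Grey plastic caddy, fixed: a square open box, 152 x 152 mm outside, 40 mm high, walls and floor 6 mm (inside 140 x 140 mm, inner floor 6 mm above the work surface). Its shallow hinged lid is folded back and slopes from the box's +x rim to the work surface, nowhere above 52 mm; nothing belongs in it. Origin: centre of the underside of the box without lid; x towards the hinge, y along it, z up.
- tin: Round open steel tin without lid, 150 mm across, 40 mm high, wall 4 mm (inside 140 mm across, inner floor 5 mm above the work surface). Fixed. Origin: centre of its underside, z up.
- big_lid_center (a point): The larger steel screw lid of a jar: a disc with knurled edge, 56 mm across, 14 mm high, 30 g or so. At the start on a fixed dark drying mat, top 3 mm above the work surface. Point: its centre, half-way up; z is the lid's axis.
- small_lid_center (a point): The smaller steel screw lid of a jar: a disc with knurled edge, 44 mm across, 14 mm high, 22 g or so. At the start on a fixed dark drying mat, top 3 mm above the work surface. Point: its centre, half-way up; z is the lid's axis.
- long_clip_center (a point): The longer off-white plastic bag clip, a straight rigid bar 100 mm long, 14 mm wide, 16 mm high, 24 g or so, closed. At the start on a fixed dark drying mat, top 3 mm above the work surface. Point: its centre, half-way up; x along its length, y across its width, z up.
- short_clip_center (a point): The shorter off-white plastic bag clip, a straight rigid bar 70 mm long, 14 mm wide, 16 mm high, 18 g or so, closed. At the start on a fixed dark drying mat, top 3 mm above the work surface. Point: its centre, half-way up; x along its length, y across its width, z up.
- scoop_center (a point): Steel measuring scoop, 60 g or so: a flat-bottomed round cup, 44 mm across, 32 mm high, with a flat straight handle, 12 mm wide, 28 to 31 mm above the cup's base, that points along -x and ends 79 mm from the cup's axis. Stands on its base. At the start on a fixed dark drying mat, top 3 mm above the work surface. Point: on the cup's axis, half-way up (16 mm); z up.
- tall_jar: Bystander: closed amber glass jar with steel lid, 80 mm across, 140 mm high, standing on the work surface. Origin: centre of its underside.
- short_jar: Bystander: closed green glass jar with steel lid, 86 mm across, 100 mm high, standing on the work surface. Origin: centre of its underside.

How it is judged:
By the outcome, as a careful person would: the job done as asked, in the order asked, and still so for the second after the job is handed in, with the robot touching nothing.
It also fails if it takes over 106 s, if anything falls off the work surface, if the arm or the gripper's body presses on something with over 40 N, if the wrist force passes 120 N, or if a joint passes its speed limit or range.

## Robot

A 6-joint arm with a two-finger parallel gripper is mounted at the origin on the work surface. World frame = base frame: x ahead of the robot, y to its left, z up, the work surface at z = 0. Lengths are in m, angles in degrees, forces in N, time in s.
With the tool pointing down it reaches from about 0.3 to 0.75 m from the base axis. Payload 8.5 kg.
Tool frame: the origin (TCP) lies at the very end of the fingers, on their centre line; the grasp point (between the pads) lies 19 mm behind it (env.pinch_z is the distance from the TCP to the grasp point, in m); z points along the fingers, y is the line along which they close (so a half turn about z gives the same grasp; the last joint's range is limited). The gripper opens to 85 mm and grips with 20 to 120 N. Pads are 22 mm wide; open, the fingers measure 114 mm over their backs; the gripper's body (76 mm by 85 mm) begins 54 mm behind the grasp point. The pads swing forward as they close: fully open they stand 13 mm farther back than shut.
Start: joints at [-86.247, 21.807, 74.336, -0, 83.858, -12.336], TCP at [0.152, -0.528, 0.231] pointing down, gripper open.
Joint ranges: [-178.18, 178.18], [-50.72, 133.34], [12.68, 142.11], [-81.47, 261.47], [9.98, 163.14], [-165.26, 165.26]. Speed limits (degrees/s): [136.94, 136.94, 180, 180, 180, 180].

## Interface

Orientations are given as a 3x3 rotation matrix whose columns are the frame's x, y, z axes.
In Python, from rig import env, viewer gives the robot as it stands.
- The arm moves only by the tool drive_tool, never from a script. Its argument "series" is a list of rows, each a list of 3 entries, a list of its own where there are three numbers: the shift along the tool's x, y, z in m, then the turn about the tool's z in degrees, then the finger opening in m, from 0 to 0.0854. A call has 1 to 20 rows; each row is the pose to reach, as a shift and turn from the pose commanded when the call began, along the tool's axes at that moment; what a row does not reach only later rows make up. A row lasts 1/10 s, in which the tool goes at most 50 mm and 8.59 degrees, less where a joint would pass 70% of its speed; a pose out of reach is approached as far as the arm can. A call with a gripper value outside its range is refused whole. The fingers move at their own pace and stop on an object; "newtons" is the grip in N (left out, the last holds). Time passes only in rows, so rows that repeat a pose let the fingers close. It gives the time, the measured TCP pose, the force, the opening and the grip force at its end, in the units of the state.
- env.observe(): the state, without advancing time (a new reading comes with each control period).
- viewer.get_image(name): name is "side" or "top" or "wrist"; returns a dict with "img" (420x560x3 uint8, red, green, blue), "depth" (420x560 float32, m along the optical axis (not along the pixel's ray), 0 where there is no reading), "camera_matrix" (3x3 intrinsics, pixels), "rvec" (rotation vector, rad) and "tvec" (3), from world to camera coordinates, as OpenCV has them. Camera axes: x right, y down, z forward; pixel columns grow to the right and rows downward; lengths in m; the calibration is good to about 2 mm. A picture is of the moment at which its call begins.
- env.close_job(): hands the job in; it is judged then, once.
The state is a dict: "time_s": time; "q": joint angles; "qvel": joint speeds; "joint_efforts": joint torques, N m; "position": TCP position; "tool_rot": TCP orientation; "ft_force": force on the tool from outside, world axes, zero at the start; "wrist_torque": the same for the moment, N m; "grip_width": finger opening in m; "gripper_force": force on a finger pad.
Only numpy, scipy, OpenCV 4.12 (cv2) and the standard library are available. Lean on these libraries where they do the work, as an engineer would, in place of code of your own. Each camera call takes 0.05 s, during which the arm holds its last target. There are 200 camera calls.

## Working session

There is one attempt and no reset: what is moved stays moved. The work goes in short steps, Python scripts to look and compute and a tool call to move; the robot and the scene stay as the last step left them, time stands still between calls to the robot, and variables do not carry over. Pictures are saved under pics/ and viewed, at most 14 in all, crops included, and the job is handed in when it is done.

Besides the shell and the picture viewer there is one more tool, called after ">>>" as name([rows], argument=value, ...), one row to a line, values as JSON. drive_tool: Moves the arm, as the interface text tells. Its arguments: {"type":"object","properties":{"series":{"type":"array"},"newtons":{"type":"number"}},"required":["series"]}

```bash
mkdir -p pics; ls; cat > h.py <<'E'
import numpy as np,cv2
from rig import env,viewer
def shot(name):
    d=viewer.get_image(name); d['R']=cv2.Rodrigues(np.array(d['rvec'],float))[0]; d['t']=np.array(d['tvec'],float).ravel(); return d
def cloud(d):
    h,w=d['depth'].shape; u,v=np.meshgrid(np.arange(w),np.arange(h)); K=d['camera_matrix']
    z=d['depth']; p=np.stack([(u-K[0,2])/K[0,0]*z,(v-K[1,2])/K[1,1]*z,z],-1)
    return (p-d['t'])@d['R']
def ray(d,u,v,z):
    K=d['camera_matrix']; r=d['R'].T@np.linalg.solve(K,[u,v,1.]); c=-d['R'].T@d['t']
    return c+r*(z-c[2])/r[2]
def save(d,n): cv2.imwrite('pics/'+n,d['img'][...,::-1])
E
python3 - <<'E'
from h import *
s=env.observe();print({k:np.round(v,3).tolist() for k,v in s.items()})
for n in('top','side'):
    d=shot(n);save(d,n+'0.png');np.savez(n+'0.npz',**d);print(n,-d['R'].T@d['t'],d['camera_matrix'][0])
E
```

```text
pics
{'time_s': 0.0, 'q': [-86.247, 21.842, 74.386, 0.001, 83.859, -12.336], 'qvel': [0.059, -0.01, 0.103, -0.056, -0.098, 0.029], 'joint_efforts': [-0.001, -44.846, -23.127, -0.0, 0.005, 0.0], 'position': [0.152, -0.528, 0.231], 'tool_rot': [[0.961, 0.277, -0.0], [0.277, -0.961, 0.002], [0.0, -0.001, -1.0]], 'ft_force': [0.422, -0.225, -0.672], 'wrist_torque': [-0.023, -0.024, 0.048], 'gripper_force': 0.0, 'grip_width': 0.085}
top [ 0.29689276 -0.00660746  1.26247252] [522.68129672   0.         280.38118288]
side [0.30985959 0.77744036 0.65888226] [420.46001996   0.         277.57242646]
```

View pics/top0.png

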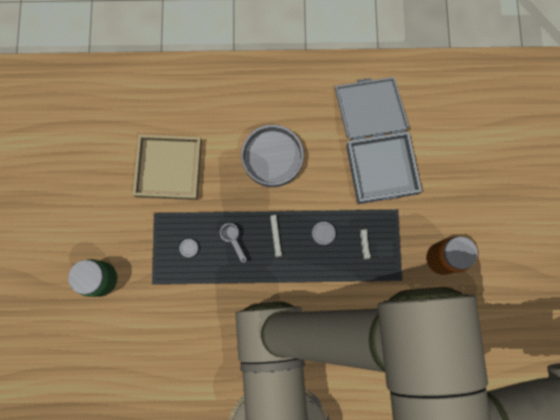

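View pics/side0.png

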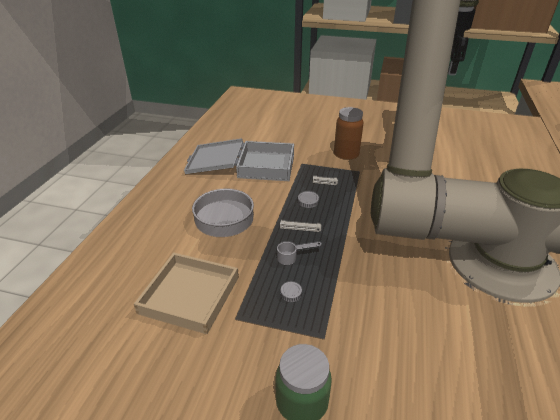

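Top view: the small lid is at (189,248), scoop cup (229,232) with its handle ending at (244,261), long clip (276,236), big lid (323,233) and short clip (365,244). The tray is at (168,167), tin (273,156) and caddy box (384,167), with its hinge at the top. The jars are at (93,277) and (452,255). The side view confirms this.

```bash
cat > m.py <<'E'
from h import *
d=dict(np.load('top0.npz'));im=d['img'];hsv=cv2.cvtColor(im,cv2.COLOR_RGB2HSV)
g=hsv[...,2]
def comp(mask,x0,y0,x1,y1):
    m=np.zeros_like(mask);m[y0:y1,x0:x1]=mask[y0:y1,x0:x1]
    c=max(cv2.findContours(m,cv2.RETR_EXTERNAL,cv2.CHAIN_APPROX_NONE)[0],key=cv2.contourArea);return c
bright=((g>85)*255).astype(np.uint8)
for n,b,z in [('small',(175,235,205,262),.017),('scoop',(215,218,252,268),.034),('long',(266,210,288,262),.019),('big',(308,218,340,250),.017),('short',(355,225,378,264),.019)]:
    c=comp(bright,*b);r=cv2.minAreaRect(c);P=np.array([ray(d,*p,z)[:2] for p in cv2.boxPoints(r)])
    M=cv2.moments(c);print(n,'rectc',P.mean(0).round(4),'mom',ray(d,M['m10']/M['m00'],M['m01']/M['m00'],z)[:2].round(4),'edges',(P[1]-P[0]).round(3),(P[2]-P[1]).round(3))
# containers: rim from depth
p=cloud(d)
for n,b,lo,hi in [('tray',(125,125,212,208),.022,.036),('tin',(232,116,312,196),.033,.048),('caddy',(335,128,432,210),.03,.047)]:
    q=p[b[1]:b[3],b[0]:b[2]].reshape(-1,3);q=q[(q[:,2]>lo)&(q[:,2]<hi)]
    r=cv2.minAreaRect(q[:,:2].astype(np.float32));e=cv2.boxPoints(r);print(n,len(q),np.round(r,4) if 0 else r,(e[1]-e[0]).round(3))
for n,(u,v) in [('cuprim',(229,232)),('tip',(244,261))]: print(n,ray(d,u,v,.034)[:2])
E
python3 m.py
```

```text
small rectc [0.4354 0.2109] mom [0.4358 0.2109] edges [-0.001 -0.043] [-0.043 -0.001]
scoop rectc [0.4431 0.1051] mom [0.456  0.1051] edges [ 0.011 -0.043] [-0.098 -0.026]
long rectc [0.4628 0.0021] mom [0.4621 0.0018] edges [ 0.002 -0.016] [-0.102 -0.012]
big rectc [ 0.4664 -0.1128] mom [ 0.4668 -0.1131] edges [-0.001 -0.053] [-0.053  0.002]
short rectc [ 0.4385 -0.2116] mom [ 0.4386 -0.2114] edges [ 0.002 -0.018] [-0.072 -0.006]
tray 759 ((0.636978268623352, 0.26414114236831665), (0.1534455120563507, 0.1543899029493332), 86.64965057373047) [ 0.154 -0.009]
tin 495 ((0.6584665179252625, 0.006985858082771301), (0.14994727075099945, 0.1501556634902954), 13.396723747253418) [ 0.035 -0.146]
caddy 1252 ((0.638911783695221, -0.26170751452445984), (0.18909986317157745, 0.15449386835098267), 7.557577133178711) [ 0.02  -0.153]
cuprim [0.46997586 0.11136803]
tip [0.40073927 0.07606724]
```

```bash
cat >> h.py <<'E'
def to(x,y,z,yaw=None,s=None):
    "shift in tool axes and turn to reach world pose"
    s=s or env.observe(); R=np.array(s['tool_rot']); p=np.array(s['position'])
    y0=np.degrees(np.arctan2(R[1,0],R[0,0])); t=0 if yaw is None else -((yaw-y0+180)%360-180)
    print('to',(x,y,z,yaw),'shift',(R.T@(np.array([x,y,z])-p)).round(4).tolist(),'turn',round(t,1),'| yaw now',y0.round(1),'pos',p.round(4),'t',s['time_s'])
E
cat > m2.py <<'E'
from h import *
d=dict(np.load('top0.npz'));p=cloud(d)
for n,b in [('caddy',(335,120,432,210)),('tray',(125,125,212,208))]:
    q=p[b[1]:b[3],b[0]:b[2]];m=((q[...,2]>.002)&(q[...,2]<.012)).astype(np.uint8)
    k,l,st,c=cv2.connectedComponentsWithStats(m,connectivity=4);i=1+np.argmax(st[1:,4]);pts=q[l==i][:,:2].astype(np.float32)
    print(n,cv2.minAreaRect(pts),pts.mean(0))
print('jar lids',ray(d,461,250,.14),ray(d,87,275,.1))
to(.466,-.113,.16,0)
E
python3 m2.py
```

```text
caddy ((0.6292416453361511, -0.2672157883644104), (0.13631510734558105, 0.13575021922588348), 8.712271690368652) [ 0.6295529  -0.26782265]
tray ((0.6404145956039429, 0.2663668394088745), (0.13777653872966766, 0.13712862133979797), 86.20072174072266) [0.63967663 0.26704594]
jar lids [ 0.40789198 -0.39836345  0.14      ] [0.3698641 0.4186039 0.1      ]
to (0.466, -0.113, 0.16, 0) shift [0.4164, -0.3119, 0.0713] turn 16.1 | yaw now 16.1 pos [ 0.1524 -0.5282  0.2308] t 0.1
```

>>> drive_tool([
  [[0.416, -0.312, 0.0], 16, 0.08],
  [[0.416, -0.312, 0.0], 16, 0.08],
  [[0.416, -0.312, 0.0], 16, 0.08],
  [[0.416, -0.312, 0.0], 16, 0.08],
  [[0.416, -0.312, 0.0], 16, 0.08],
  [[0.416, -0.312, 0.0], 16, 0.08],
  [[0.416, -0.312, 0.0], 16, 0.08],
  [[0.416, -0.312, 0.0], 16, 0.08],
  [[0.416, -0.312, 0.03], 16, 0.08],
  [[0.416, -0.312, 0.07], 16, 0.08],
  [[0.416, -0.312, 0.07], 16, 0.08],
  [[0.416, -0.312, 0.07], 16, 0.08],
  [[0.416, -0.312, 0.07], 16, 0.08],
  [[0.416, -0.312, 0.07], 16, 0.08],
])

```text
time_s: 1.5
position: [0.4657, -0.1142, 0.1621]
tool_rot: [[1.0, 0.001, 0.001], [0.001, -1.0, -0.001], [0.001, 0.001, -1.0]]
ft_force: [0.1, 0.1, -0.6]
grip_width: 0.0799
gripper_force: 0.0
```

```bash
python3 - <<'E'
from h import *
d=shot('wrist');save(d,'w1.png');np.savez('w1.npz',**d);to(.466,-.113,.1,0)
E
```

```text
to (0.466, -0.113, 0.1, 0) shift [0.0003, -0.0015, 0.0622] turn 0.0 | yaw now 0.0 pos [ 0.4656 -0.1144  0.1622] t 1.55
```

View pics/w1.png

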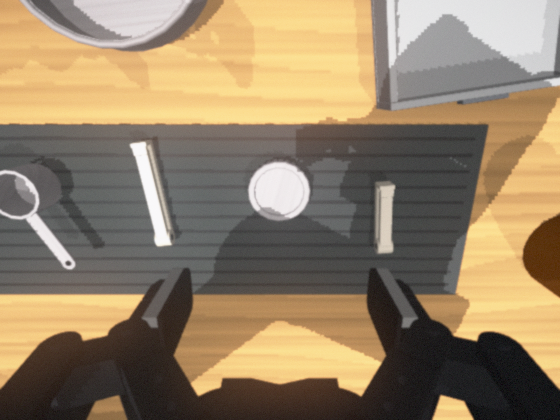

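The wrist view shows the big lid at (279,190), long clip (152,194), short clip (385,217), and scoop cup (18,195) with its handle tip at (69,264). The caddy corner is at (385,105).

```bash
cat > m3.py <<'E'
from h import *
d=dict(np.load('w1.npz'));hsv=cv2.cvtColor(d['img'],cv2.COLOR_RGB2HSV);g=hsv[...,2];b=((g>125)*255).astype(np.uint8)
def obj(n,x0,y0,x1,y1,z):
    m=np.zeros_like(b);m[y0:y1,x0:x1]=b[y0:y1,x0:x1]
    c=max(cv2.findContours(m,cv2.RETR_EXTERNAL,cv2.CHAIN_APPROX_NONE)[0],key=cv2.contourArea)
    q=np.array([ray(d,*p[0],z)[:2] for p in c],np.float32);r=cv2.minAreaRect(q);e=cv2.boxPoints(r)
    l=max((e[1]-e[0],e[2]-e[1]),key=np.linalg.norm);l=l*np.sign(l[0])
    print(n,np.round(r[0],4),np.round(r[1],4),'yaw',np.degrees(np.arctan2(l[1],l[0])).round(1),'circ',np.round(cv2.minEnclosingCircle(q)[0],4))
obj('big',235,145,325,235,.017);obj('long',120,130,185,255,.019);obj('short',365,165,405,260,.019)
print('cup',ray(d,18,195,.035),'tip',ray(d,72,267,.034))
E
python3 m3.py
```

```text
big [ 0.4629 -0.1122] [0.0552 0.0559] yaw -90.0 circ [ 0.4627 -0.1126]
long [ 4.59e-01 -1.00e-04] [0.0991 0.0205] yaw 6.5 circ [ 4.592e-01 -3.000e-04]
short [ 0.4372 -0.2097] [0.0696 0.017 ] yaw 5.4 circ [ 0.4373 -0.2106]
cup [0.46486507 0.1078516  0.035     ] tip [0.39569543 0.07656871 0.034     ]
```

>>> drive_tool([
  [[-0.0015, -0.0015, 0.05], 0, 0.075],
  [[-0.0015, -0.0015, 0.1], 0, 0.075],
  [[-0.0015, -0.0015, 0.13], 0, 0.075],
  [[-0.0015, -0.0015, 0.145], 0, 0.075],
  [[-0.0015, -0.0015, 0.155], 0, 0.075],
  [[-0.0015, -0.0015, 0.16], 0, 0.075],
  [[-0.0015, -0.0015, 0.16], 0, 0.04],
  [[-0.0015, -0.0015, 0.16], 0, 0.04],
  [[-0.0015, -0.0015, 0.16], 0, 0.04],
  [[-0.0015, -0.0015, 0.16], 0, 0.04],
  [[-0.0015, -0.0015, 0.16], 0, 0.04],
  [[-0.0015, -0.0015, 0.16], 0, 0.04],
], newtons=30)

```text
time_s: 2.75
position: [0.4646, -0.1122, 0.0023]
tool_rot: [[1.0, 0.002, 0.002], [0.002, -1.0, -0.001], [0.002, 0.001, -1.0]]
ft_force: [-0.9, -0.5, 6.5]
grip_width: 0.0545
gripper_force: 32.2
```

```bash
python3 - <<'E'
from h import *
to(.45,.1,.2,-1.5);to(.64,.265,.16,-3.5)
E
```

```text
to (0.45, 0.1, 0.2, -1.5) shift [-0.014, -0.212, -0.198] turn 1.6 | yaw now 0.1 pos [ 0.4646 -0.1122  0.0023] t 2.75
to (0.64, 0.265, 0.16, -3.5) shift [0.1762, -0.3768, -0.1578] turn 3.6 | yaw now 0.1 pos [ 0.4646 -0.1122  0.0023] t 2.75
```

>>> drive_tool([
  [[0.0, 0.0, -0.03], 0, 0.04],
  [[0.0, 0.0, -0.08], 0, 0.04],
  [[0.0, 0.0, -0.12], 0, 0.04],
  [[0.02, -0.05, -0.14], 1, 0.04],
  [[0.04, -0.1, -0.14], 1, 0.04],
  [[0.05, -0.14, -0.14], 2, 0.04],
  [[0.07, -0.18, -0.14], 2, 0.04],
  [[0.085, -0.22, -0.14], 3, 0.04],
  [[0.1, -0.26, -0.14], 3.5, 0.04],
  [[0.115, -0.3, -0.14], 3.5, 0.04],
  [[0.13, -0.34, -0.14], 3.5, 0.04],
  [[0.14, -0.378, -0.14], 3.5, 0.04],
  [[0.14, -0.378, -0.14], 3.5, 0.04],
  [[0.14, -0.378, -0.14], 3.5, 0.04],
  [[0.14, -0.378, -0.14], 3.5, 0.04],
])

```text
time_s: 4.25
position: [0.6034, 0.2655, 0.1415]
tool_rot: [[0.998, -0.06, -0.0], [-0.06, -0.998, -0.0], [-0.0, 0.0, -1.0]]
ft_force: [-0.6, -0.5, -0.3]
grip_width: 0.0544
gripper_force: 32.1
```

```bash
python3 - <<'E'
from h import *
d=shot('wrist');save(d,'w2.png');np.savez('w2.npz',**d);to(.605,.267,.006,-3.5)
E
```

```text
to (0.605, 0.267, 0.006, -3.5) shift [0.0014, -0.0018, 0.1356] turn 0.0 | yaw now -3.5 pos [0.6035 0.2653 0.1416] t 4.3
```

View pics/w2.png

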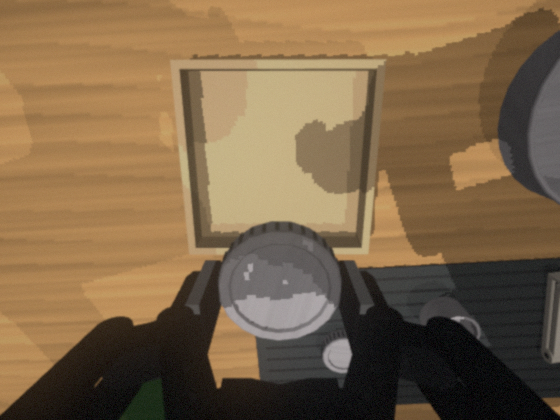

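The lid is held level. The tray's outer corners are at about (171,61), (386,59), (191,252) and (369,254), and it lines up with the tool.

```bash
python3 - <<'E'
from h import *
d=dict(np.load('w2.npz'));P=np.array([ray(d,*p,.03) for p in [(171,61),(386,59),(370,254),(190,252)]])
print(P.round(4),P.mean(0))
E
```

```text
[[0.71   0.3362 0.03  ]
 [0.7021 0.1855 0.03  ]
 [0.5504 0.1926 0.03  ]
 [0.5615 0.3447 0.03  ]] [0.63097674 0.26475156 0.03      ]
```

>>> drive_tool([
  [[-0.0015, -0.001, 0.05], 0, 0.04],
  [[-0.0015, -0.001, 0.09], 0, 0.04],
  [[-0.0015, -0.001, 0.115], 0, 0.04],
  [[-0.0015, -0.001, 0.125], 0, 0.04],
  [[-0.0015, -0.001, 0.131], 0, 0.04],
  [[-0.0015, -0.001, 0.135], 0, 0.04],
  [[-0.0015, -0.001, 0.135], 0, 0.04],
  [[-0.0015, -0.001, 0.135], 0, 0.066],
  [[-0.0015, -0.001, 0.135], 0, 0.066],
  [[-0.0015, -0.001, 0.135], 0, 0.066],
  [[-0.0015, -0.001, 0.12], 0, 0.068],
  [[-0.0015, -0.001, 0.09], 0, 0.068],
  [[-0.0015, -0.001, 0.05], 0, 0.068],
  [[-0.0015, -0.001, 0.0], 0, 0.07],
  [[-0.05, 0.01, -0.01], 0, 0.07],
  [[-0.1, 0.03, -0.01], 0, 0.07],
  [[-0.15, 0.05, -0.01], 0, 0.07],
  [[-0.18, 0.06, -0.01], 0, 0.07],
  [[-0.18, 0.06, -0.01], 0, 0.07],
  [[-0.18, 0.06, -0.01], 0, 0.07],
])

```text
time_s: 6.3
position: [0.4206, 0.2172, 0.1528]
tool_rot: [[0.998, -0.059, 0.003], [-0.059, -0.998, 0.001], [0.003, -0.001, -1.0]]
ft_force: [0.8, -0.1, 1.5]
grip_width: 0.0698
gripper_force: 0.0
```

```bash
python3 - <<'E'
from h import *
d=shot('wrist');save(d,'w3.png');np.savez('w3.npz',**d);to(.434,.211,.003,-3.5)
E
```

```text
to (0.434, 0.211, 0.003, -3.5) shift [0.0126, 0.0057, 0.1495] turn 0.1 | yaw now -3.4 pos [0.4213 0.2174 0.1525] t 6.35
```

View pics/w3.png

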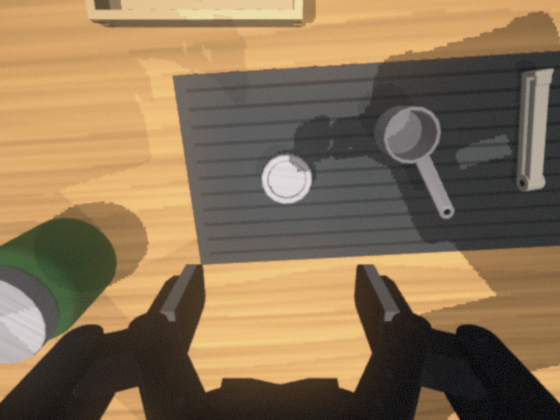

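The small lid is at (287,178). The scoop's cup rim is centred at about (410,133) and its handle tip is at (448,216).

```bash
python3 - <<'E'
from h import *
d=dict(np.load('w3.npz'));g=cv2.cvtColor(d['img'],cv2.COLOR_RGB2GRAY);m=np.zeros_like(g);m[140:220,250:325]=(g[140:220,250:325]>110)*255
c=max(cv2.findContours(m,0,1)[0],key=cv2.contourArea);q=np.array([ray(d,*p[0],.017)[:2] for p in c],np.float32)
print(cv2.minEnclosingCircle(q));x=cv2.minEnclosingCircle(q)[0]
cup=ray(d,410,133,.035);tip=ray(d,448,217,.034);print(cup,tip,np.degrees(np.arctan2(*(cup-tip)[1::-1])),np.linalg.norm(cup-tip))
to(x[0],x[1],.003,-3.5)
E
```

```text
((0.430732399225235, 0.21183033287525177), 0.02252143993973732)
[0.46646179 0.11478728 0.035     ] [0.39479651 0.0780967  0.034     ] 27.111149775079852 0.08051776817329401
to (0.430732399225235, 0.21183033287525177, 0.003, -3.5) shift [0.0093, 0.0051, 0.1495] turn 0.1 | yaw now -3.4 pos [0.4213 0.2174 0.1525] t 6.35
```

>>> drive_tool([
  [[0.0105, 0.005, 0.05], 0, 0.065],
  [[0.0105, 0.005, 0.1], 0, 0.065],
  [[0.0105, 0.005, 0.125], 0, 0.065],
  [[0.0105, 0.005, 0.138], 0, 0.065],
  [[0.0105, 0.005, 0.145], 0, 0.065],
  [[0.0105, 0.005, 0.15], 0, 0.065],
  [[0.0105, 0.005, 0.15], 0, 0.03],
  [[0.0105, 0.005, 0.15], 0, 0.03],
  [[0.0105, 0.005, 0.15], 0, 0.03],
  [[0.0105, 0.005, 0.15], 0, 0.03],
  [[0.0105, 0.005, 0.15], 0, 0.03],
  [[0.0105, 0.005, 0.15], 0, 0.03],
  [[0.0105, 0.005, 0.12], 0, 0.03],
  [[0.0105, 0.005, 0.07], 0, 0.03],
  [[0.0105, 0.005, 0.02], 0, 0.03],
  [[0.0105, 0.005, 0.02], 0, 0.03],
])

```text
time_s: 7.95
position: [0.4329, 0.2122, 0.137]
tool_rot: [[0.998, -0.059, 0.011], [-0.059, -0.998, 0.002], [0.011, -0.003, -1.0]]
ft_force: [1.0, 0.3, -0.1]
grip_width: 0.0429
gripper_force: 30.7
```

```bash
python3 - <<'E'
from h import *
s=env.observe();print(s['grip_width'],s['gripper_force'])
to(.670,.263,.006,-3.5)
E
```

```text
0.04287387152365119 30.743554830551147
to (0.67, 0.263, 0.006, -3.5) shift [0.2322, -0.0644, 0.1338] turn 0.1 | yaw now -3.4 pos [0.4329 0.2122 0.137 ] t 7.95
```

>>> drive_tool([
  [[0.05, -0.014, 0.0], 0, 0.03],
  [[0.1, -0.028, 0.0], 0, 0.03],
  [[0.145, -0.04, 0.0], 0, 0.03],
  [[0.185, -0.05, 0.0], 0, 0.03],
  [[0.22, -0.062, 0.0], 0, 0.03],
  [[0.233, -0.064, 0.0], 0, 0.03],
  [[0.233, -0.064, 0.0], 0, 0.03],
  [[0.233, -0.064, 0.0], 0, 0.03],
  [[0.233, -0.064, 0.0], 0, 0.03],
])

```text
time_s: 8.85
position: [0.666, 0.2615, 0.1313]
tool_rot: [[0.998, -0.059, -0.001], [-0.059, -0.998, -0.0], [-0.001, 0.0, -1.0]]
ft_force: [0.3, 0.0, -0.3]
grip_width: 0.043
gripper_force: 30.7
```

```bash
python3 - <<'E'
from h import *
to(.670,.263,.006,-3.5)
E
```

```text
to (0.67, 0.263, 0.006, -3.5) shift [0.004, -0.0017, 0.1253] turn 0.1 | yaw now -3.4 pos [0.666  0.2615 0.1313] t 8.85
```

>>> drive_tool([
  [[0.003, -0.001, 0.05], 0, 0.03],
  [[0.003, -0.001, 0.09], 0, 0.03],
  [[0.003, -0.001, 0.107], 0, 0.03],
  [[0.003, -0.001, 0.116], 0, 0.03],
  [[0.003, -0.001, 0.121], 0, 0.03],
  [[0.003, -0.001, 0.1245], 0, 0.03],
  [[0.003, -0.001, 0.1245], 0, 0.03],
  [[0.003, -0.001, 0.1245], 0, 0.056],
  [[0.003, -0.001, 0.1245], 0, 0.056],
  [[0.003, -0.001, 0.1245], 0, 0.056],
  [[0.003, -0.001, 0.11], 0, 0.056],
  [[0.003, -0.001, 0.08], 0, 0.056],
  [[0.003, -0.001, 0.04], 0, 0.056],
  [[0.003, -0.001, 0.0], 0, 0.056],
  [[-0.04, 0.03, -0.02], -2, 0.05],
  [[-0.08, 0.06, -0.03], -4, 0.05],
])

```text
time_s: 10.45
position: [0.5897, 0.2104, 0.1627]
tool_rot: [[1.0, 0.012, 0.005], [0.012, -1.0, 0.001], [0.005, -0.001, -1.0]]
ft_force: [0.2, -1.0, 0.4]
grip_width: 0.0501
gripper_force: 0.0
```

```bash
python3 - <<'E'
from h import *
to(.45,0,.15,6.5)
E
```

```text
to (0.45, 0, 0.15, 6.5) shift [-0.1424, 0.2086, 0.0118] turn -5.8 | yaw now 0.7 pos [0.5897 0.2104 0.1627] t 10.45
```

>>> drive_tool([
  [[-0.03, 0.042, 0.0], -1, 0.05],
  [[-0.055, 0.08, 0.0], -2, 0.05],
  [[-0.08, 0.12, 0.0], -3, 0.05],
  [[-0.105, 0.16, 0.0], -4, 0.05],
  [[-0.135, 0.2, 0.0], -6, 0.05],
  [[-0.142, 0.208, 0.01], -6, 0.05],
  [[-0.142, 0.208, 0.01], -6, 0.05],
  [[-0.142, 0.208, 0.01], -6, 0.05],
  [[-0.142, 0.208, 0.01], -6, 0.05],
])

```text
time_s: 11.35
position: [0.4507, 0.0017, 0.1504]
tool_rot: [[0.993, 0.116, 0.001], [0.116, -0.993, -0.0], [0.001, 0.0, -1.0]]
ft_force: [0.5, 1.1, 0.4]
grip_width: 0.0501
gripper_force: 0.0
```

```bash
python3 - <<'E'
from h import *
d=shot('wrist');save(d,'w4.png');np.savez('w4.npz',**d);to(.46,0,.003,6.5)
t=shot('top');s=t['img'][100:310,60:480];cv2.imwrite('pics/t4.png',cv2.resize(s,None,fx=1.9,fy=1.9)[...,::-1])
E
```

```text
to (0.46, 0, 0.003, 6.5) shift [0.009, 0.0028, 0.1472] turn 0.2 | yaw now 6.7 pos [0.4505 0.0017 0.1502] t 11.4
```

View pics/w4.png

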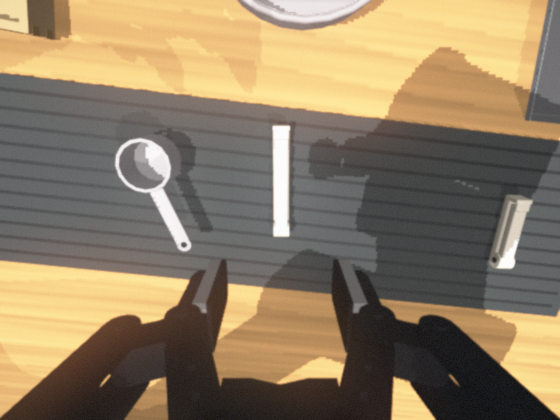

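View pics/t4.png

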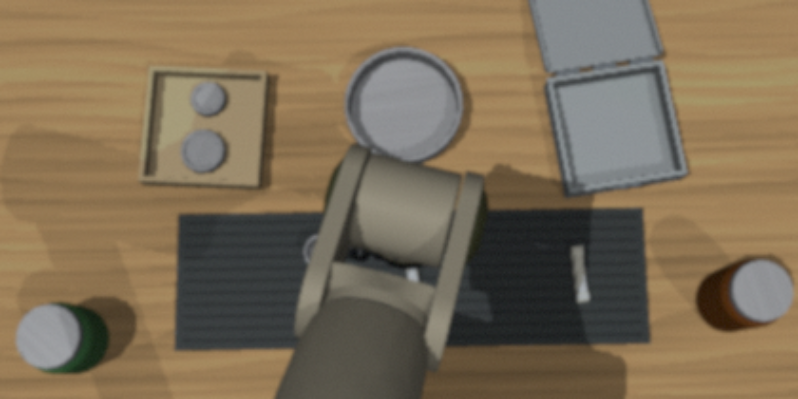

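The top crop shows both lids flat and apart in the tray, at (208,98) and (204,150). The wrist view has the long clip at (281,181) running straight along the tool's x, and the scoop cup at (144,165) with its handle tip at (184,245).

```bash
python3 - <<'E'
from h import *
d=dict(np.load('w4.npz'));g=cv2.cvtColor(d['img'],cv2.COLOR_RGB2GRAY);m=np.zeros_like(g);m[110:250,262:300]=(g[110:250,262:300]>150)*255
c=max(cv2.findContours(m,0,1)[0],key=cv2.contourArea);q=np.array([ray(d,*p[0],.019)[:2] for p in c],np.float32)
r=cv2.minAreaRect(q);print(r)
to(r[0][0],r[0][1],.005,None);to(r[0][0]+.0015,r[0][1],.005,None)
cup=ray(d,144,165,.035);tip=ray(d,185,248,.034);print(cup,tip,np.degrees(np.arctan2(*(cup-tip)[1::-1])))
E
```

```text
((0.4588663876056671, 0.002543640322983265), (0.09714525938034058, 0.014698736369609833), 6.6665143966674805)
to (0.4588663876056671, 0.002543640322983265, 0.005, None) shift [0.0084, 0.0001, 0.145] turn 0 | yaw now 6.7 pos [0.4504 0.0017 0.15  ] t 11.45
to (0.4603663876056671, 0.002543640322983265, 0.005, None) shift [0.0099, 0.0003, 0.145] turn 0 | yaw now 6.7 pos [0.4504 0.0017 0.15  ] t 11.45
[0.46561787 0.11170796 0.035     ] [0.39657387 0.07814414 0.034     ] 25.9254160044378
```

>>> drive_tool([
  [[0.009, 0.0, 0.05], 0, 0.045],
  [[0.009, 0.0, 0.1], 0, 0.045],
  [[0.009, 0.0, 0.125], 0, 0.045],
  [[0.009, 0.0, 0.137], 0, 0.045],
  [[0.009, 0.0, 0.144], 0, 0.045],
  [[0.009, 0.0, 0.144], 0, 0.045],
  [[0.009, 0.0, 0.144], 0, 0.005],
  [[0.009, 0.0, 0.144], 0, 0.005],
  [[0.009, 0.0, 0.144], 0, 0.005],
  [[0.009, 0.0, 0.144], 0, 0.005],
  [[0.009, 0.0, 0.144], 0, 0.005],
  [[0.009, 0.0, 0.144], 0, 0.005],
  [[0.009, 0.0, 0.12], 0, 0.005],
  [[0.009, 0.0, 0.07], 0, 0.005],
  [[0.009, 0.0, 0.02], 0, 0.005],
  [[0.009, 0.0, -0.01], 0, 0.005],
  [[0.009, 0.0, -0.01], 0, 0.005],
  [[0.009, 0.0, -0.01], 0, 0.005],
])

```text
time_s: 13.25
position: [0.4586, 0.0021, 0.16]
tool_rot: [[0.993, 0.115, 0.001], [0.115, -0.993, -0.0], [0.001, 0.0, -1.0]]
ft_force: [-0.2, 0.3, -1.1]
grip_width: 0.013
gripper_force: 29.6
```

```bash
python3 - <<'E'
from h import *
to(.595,-.23,.16,8)
E
```

```text
to (0.595, -0.23, 0.16, 8) shift [0.1089, 0.2462, 0.0002] turn -1.4 | yaw now 6.6 pos [0.4586 0.0021 0.16  ] t 13.25
```

>>> drive_tool([
  [[0.02, 0.045, 0.0], 0, 0.005],
  [[0.035, 0.085, 0.0], -1, 0.005],
  [[0.053, 0.125, 0.0], -1, 0.005],
  [[0.07, 0.165, 0.0], -1, 0.005],
  [[0.09, 0.205, 0.0], -1.4, 0.005],
  [[0.105, 0.24, 0.0], -1.4, 0.005],
  [[0.109, 0.246, 0.0], -1.4, 0.005],
  [[0.109, 0.246, 0.0], -1.4, 0.005],
  [[0.109, 0.246, 0.0], -1.4, 0.005],
  [[0.109, 0.246, 0.0], -1.4, 0.005],
])

```text
time_s: 14.25
position: [0.5947, -0.2284, 0.1596]
tool_rot: [[0.99, 0.14, -0.001], [0.14, -0.99, 0.001], [-0.001, -0.001, -1.0]]
ft_force: [-0.8, 0.4, 0.3]
grip_width: 0.013
gripper_force: 29.6
```

```bash
python3 - <<'E'
from h import *
d=shot('wrist');save(d,'w5.png');np.savez('w5.npz',**d);to(.595,-.23,.006,8)
E
```

```text
to (0.595, -0.23, 0.006, 8) shift [-0.0, 0.0015, 0.1538] turn 0.1 | yaw now 8.1 pos [ 0.5949 -0.2286  0.1598] t 14.3
```

View pics/w5.png

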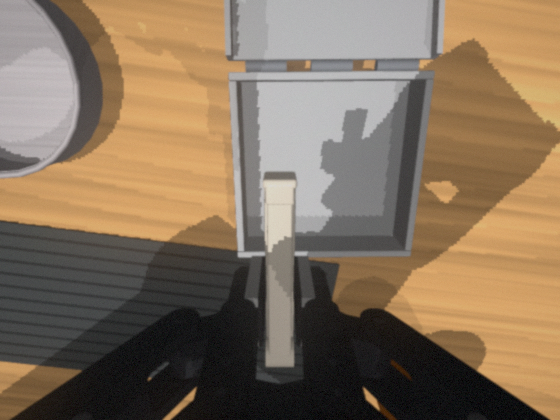

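The clip is held level. The caddy's rim corners are at (230,73), (434,72), (411,256) and (239,257), square to the tool.

```bash
python3 - <<'E'
from h import *
d=dict(np.load('w5.npz'));P=np.array([ray(d,*p,.04) for p in [(230,73),(434,72),(411,256),(239,257)]])
print(P.round(4),P.mean(0))
e=P[0]-P[1];yaw=np.arctan2(-e[0],e[1]);print(np.degrees(yaw));c=P.mean(0);
for yy in(.035,-.035): to(c[0]-yy*np.sin(yaw)+.002,c[1]+yy*np.cos(yaw),.009,np.degrees(yaw))
E
```

```text
[[ 0.6834 -0.1781  0.04  ]
 [ 0.7049 -0.3258  0.04  ]
 [ 0.5568 -0.349   0.04  ]
 [ 0.5347 -0.1998  0.04  ]] [ 0.61996396 -0.26315932  0.04      ]
8.281275964237809
to (np.float64(0.6169228093066325), np.float64(-0.2285242692025977), 0.009, np.float64(8.281275964237809)) shift [0.0219, 0.0031, 0.1508] turn -0.2 | yaw now 8.1 pos [ 0.5949 -0.2286  0.1598] t 14.3
to (np.float64(0.6270051067175603), np.float64(-0.2977943729914444), 0.009, np.float64(8.281275964237809)) shift [0.0222, 0.0731, 0.1508] turn -0.2 | yaw now 8.1 pos [ 0.5949 -0.2286  0.1598] t 14.3
```

>>> drive_tool([
  [[0.0225, 0.003, 0.03], 0, 0.005],
  [[0.0225, 0.003, 0.08], 0, 0.005],
  [[0.0225, 0.003, 0.115], 0, 0.005],
  [[0.0225, 0.003, 0.135], 0, 0.005],
  [[0.0225, 0.003, 0.145], 0, 0.005],
  [[0.0225, 0.003, 0.15], 0, 0.005],
  [[0.0225, 0.003, 0.15], 0, 0.005],
  [[0.0225, 0.003, 0.15], 0, 0.026],
  [[0.0225, 0.003, 0.15], 0, 0.026],
  [[0.0225, 0.003, 0.15], 0, 0.026],
  [[0.0225, 0.003, 0.13], 0, 0.026],
  [[0.0225, 0.003, 0.09], 0, 0.026],
  [[0.0225, 0.003, 0.04], 0, 0.026],
  [[0.02, 0.003, 0.0], 0, 0.03],
  [[-0.03, 0.0, 0.0], 2, 0.04],
  [[-0.08, 0.0, 0.0], 2.5, 0.045],
  [[-0.13, -0.01, 0.0], 2.5, 0.045],
  [[-0.16, -0.01, 0.0], 2.5, 0.045],
  [[-0.16, -0.01, 0.0], 2.5, 0.045],
  [[-0.16, -0.01, 0.0], 2.5, 0.045],
])

```text
time_s: 16.3
position: [0.4355, -0.2425, 0.1604]
tool_rot: [[0.996, 0.095, 0.001], [0.095, -0.996, -0.001], [0.001, 0.001, -1.0]]
ft_force: [1.1, 1.3, -0.4]
grip_width: 0.045
gripper_force: 0.0
```

```bash
python3 - <<'E'
from h import *
d=shot('wrist');save(d,'w6.png');np.savez('w6.npz',**d);to(.438,-.2105,.006,5.4)
E
```

```text
to (0.438, -0.2105, 0.006, 5.4) shift [0.0048, -0.0317, 0.1541] turn 0.1 | yaw now 5.5 pos [ 0.4361 -0.2424  0.1601] t 16.35
```

View pics/w6.png

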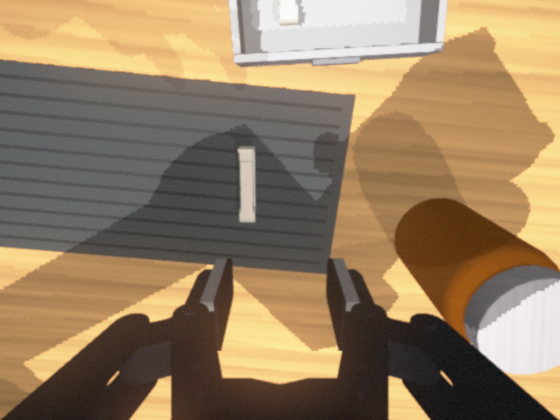

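The short clip is at (247,184), aligned with the tool. The long clip lies in the caddy, with its near end at (289,18).

```bash
python3 - <<'E'
from h import *
d=dict(np.load('w6.npz'));g=cv2.cvtColor(d['img'],cv2.COLOR_RGB2GRAY);m=np.zeros_like(g);m[140:230,230:265]=(g[140:230,230:265]>110)*255
c=max(cv2.findContours(m,0,1)[0],key=cv2.contourArea);q=np.array([ray(d,*p[0],.019)[:2] for p in c],np.float32)
r=cv2.minAreaRect(q);print(r);to(r[0][0]+.001,r[0][1],.006,None)
E
```

```text
((0.43651774525642395, -0.21237634122371674), (0.06943951547145844, 0.015324846841394901), 4.698051929473877)
to (0.43751774525642395, -0.21237634122371674, 0.006, None) shift [0.0042, -0.0299, 0.1541] turn 0 | yaw now 5.5 pos [ 0.4361 -0.2424  0.1601] t 16.35
```

>>> drive_tool([
  [[0.004, -0.03, 0.03], 0.7, 0.045],
  [[0.004, -0.03, 0.08], 0.7, 0.045],
  [[0.004, -0.03, 0.125], 0.7, 0.045],
  [[0.004, -0.03, 0.142], 0.7, 0.045],
  [[0.004, -0.03, 0.15], 0.7, 0.045],
  [[0.004, -0.03, 0.154], 0.7, 0.045],
  [[0.004, -0.03, 0.154], 0.7, 0.005],
  [[0.004, -0.03, 0.154], 0.7, 0.005],
  [[0.004, -0.03, 0.154], 0.7, 0.005],
  [[0.004, -0.03, 0.154], 0.7, 0.005],
  [[0.004, -0.03, 0.154], 0.7, 0.005],
  [[0.004, -0.03, 0.154], 0.7, 0.005],
  [[0.004, -0.03, 0.13], 0.7, 0.005],
  [[0.004, -0.03, 0.08], 0.7, 0.005],
  [[0.004, -0.03, 0.03], 0.7, 0.005],
  [[0.004, -0.03, 0.0], 0.7, 0.005],
  [[0.004, -0.03, 0.0], 0.7, 0.005],
  [[0.004, -0.03, 0.0], 0.7, 0.005],
])

```text
time_s: 18.15
position: [0.4363, -0.2118, 0.16]
tool_rot: [[0.997, 0.083, 0.001], [0.083, -0.997, -0.001], [0.001, 0.001, -1.0]]
ft_force: [-0.5, 0.1, 0.5]
grip_width: 0.0126
gripper_force: 30.0
```

```bash
python3 - <<'E'
from h import *
to(.628,-.298,.009,8.2)
E
```

```text
to (0.628, -0.298, 0.009, 8.2) shift [0.1837, 0.1018, 0.1511] turn -3.4 | yaw now 4.8 pos [ 0.4363 -0.2118  0.16  ] t 18.15
```

>>> drive_tool([
  [[0.043, 0.025, 0.0], -1, 0.005],
  [[0.085, 0.047, 0.0], -2, 0.005],
  [[0.127, 0.07, 0.0], -3.4, 0.005],
  [[0.165, 0.092, 0.0], -3.4, 0.005],
  [[0.184, 0.102, 0.0], -3.4, 0.005],
  [[0.184, 0.102, 0.0], -3.4, 0.005],
  [[0.184, 0.102, 0.04], -3.4, 0.005],
  [[0.184, 0.102, 0.09], -3.4, 0.005],
  [[0.184, 0.102, 0.12], -3.4, 0.005],
  [[0.184, 0.102, 0.138], -3.4, 0.005],
  [[0.184, 0.102, 0.146], -3.4, 0.005],
  [[0.184, 0.102, 0.15], -3.4, 0.005],
  [[0.184, 0.102, 0.15], -3.4, 0.005],
  [[0.184, 0.102, 0.15], -3.4, 0.026],
  [[0.184, 0.102, 0.15], -3.4, 0.026],
  [[0.184, 0.102, 0.15], -3.4, 0.026],
  [[0.184, 0.102, 0.13], -3.4, 0.026],
  [[0.184, 0.102, 0.09], -3.4, 0.026],
  [[0.184, 0.102, 0.04], -3.4, 0.026],
  [[0.184, 0.102, 0.0], -3.4, 0.03],
])

```text
time_s: 20.15
position: [0.6285, -0.2982, 0.1627]
tool_rot: [[0.99, 0.142, 0.002], [0.142, -0.99, -0.001], [0.002, 0.001, -1.0]]
ft_force: [-0.2, 0.1, 1.0]
grip_width: 0.03
gripper_force: 0.0
```

```bash
python3 - <<'E'
from h import *
to(.455,.111,.16,26.5)
E
```

```text
to (0.455, 0.111, 0.16, 26.5) shift [-0.1135, -0.4298, 0.0019] turn -18.3 | yaw now 8.2 pos [ 0.6285 -0.2982  0.1627] t 20.15
```

>>> drive_tool([
  [[-0.012, -0.045, 0.0], -2, 0.06],
  [[-0.023, -0.09, 0.0], -4, 0.065],
  [[-0.035, -0.135, 0.0], -6, 0.065],
  [[-0.047, -0.18, 0.0], -8, 0.065],
  [[-0.059, -0.225, 0.0], -10, 0.065],
  [[-0.07, -0.27, 0.0], -12, 0.065],
  [[-0.083, -0.315, 0.0], -14, 0.065],
  [[-0.095, -0.36, 0.0], -16, 0.065],
  [[-0.107, -0.405, 0.0], -18, 0.065],
  [[-0.113, -0.43, 0.0], -18, 0.065],
  [[-0.113, -0.43, 0.0], -18, 0.065],
  [[-0.113, -0.43, 0.0], -18, 0.065],
  [[-0.113, -0.43, 0.0], -18, 0.065],
])

```text
time_s: 21.45
position: [0.4558, 0.1106, 0.1598]
tool_rot: [[0.898, 0.441, 0.001], [0.441, -0.898, -0.0], [0.0, 0.0, -1.0]]
ft_force: [-0.4, 0.3, 0.1]
grip_width: 0.0651
gripper_force: 0.0
```

```bash
python3 - <<'E'
from h import *
d=shot('wrist');save(d,'w7.png');np.savez('w7.npz',**d);to(.467,.111,.008,26.5)
t=shot('top');s=t['img'][60:310,60:480];cv2.imwrite('pics/t7.png',cv2.resize(s,None,fx=1.9,fy=1.9)[...,::-1])
E
```

```text
to (0.467, 0.111, 0.008, 26.5) shift [0.0103, 0.0044, 0.1517] turn -0.4 | yaw now 26.1 pos [0.4558 0.1105 0.1597] t 21.5
```

View pics/w7.png

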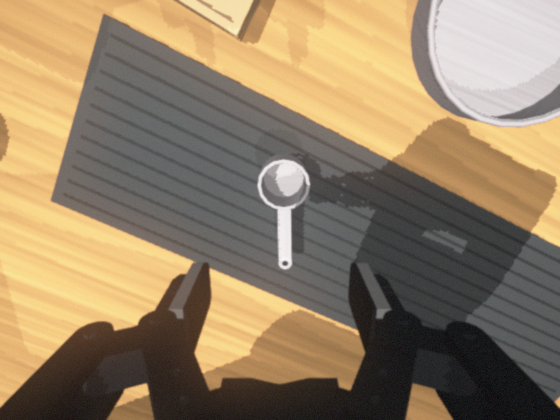

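View pics/t7.png

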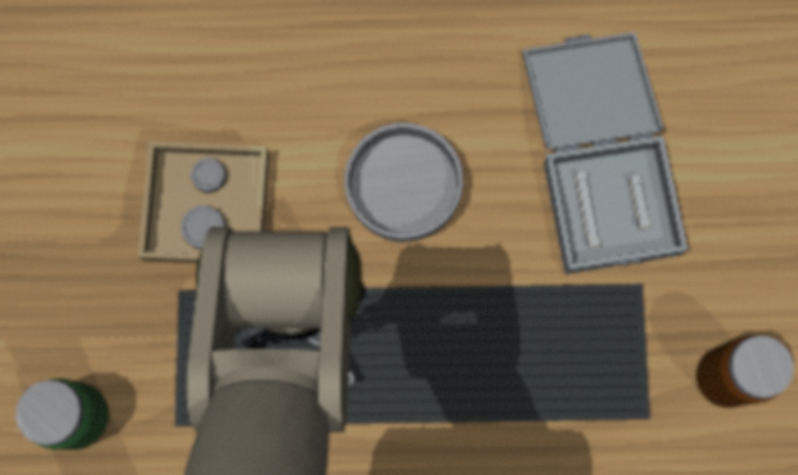

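The top crop shows both clips flat and apart in the caddy. In the wrist view the cup rim is centred at (284,185) with the handle straight down to (285,268), so the yaw matches.

```bash
python3 - <<'E'
from h import *
d=dict(np.load('w7.npz'));cup=ray(d,284,185,.035);tip=ray(d,285,269,.034);print(cup,tip,np.degrees(np.arctan2(*(cup-tip)[1::-1])))
to(cup[0],cup[1],.008,None)
E
```

```text
[0.46498634 0.11265997 0.035     ] [0.39429933 0.07659338 0.034     ] 27.032013886585744
to (np.float64(0.46498634382428206), np.float64(0.11265997472796775), 0.008, None) shift [0.0092, 0.0021, 0.1517] turn 0 | yaw now 26.1 pos [0.4558 0.1105 0.1597] t 21.55
```

>>> drive_tool([
  [[0.01, 0.002, 0.03], -0.8, 0.066],
  [[0.01, 0.002, 0.08], -0.8, 0.066],
  [[0.01, 0.002, 0.115], -0.8, 0.066],
  [[0.01, 0.002, 0.135], -0.8, 0.066],
  [[0.01, 0.002, 0.147], -0.8, 0.066],
  [[0.01, 0.002, 0.152], -0.8, 0.066],
  [[0.01, 0.002, 0.152], -0.8, 0.066],
  [[0.01, 0.002, 0.152], -0.8, 0.03],
  [[0.01, 0.002, 0.152], -0.8, 0.03],
  [[0.01, 0.002, 0.152], -0.8, 0.03],
  [[0.01, 0.002, 0.152], -0.8, 0.03],
  [[0.01, 0.002, 0.152], -0.8, 0.03],
  [[0.01, 0.002, 0.152], -0.8, 0.03],
  [[0.01, 0.002, 0.13], -0.8, 0.03],
  [[0.01, 0.002, 0.08], -0.8, 0.03],
  [[0.01, 0.002, 0.03], -0.8, 0.03],
  [[0.01, 0.002, -0.01], -0.8, 0.03],
  [[0.01, 0.002, -0.01], -0.8, 0.03],
  [[0.01, 0.002, -0.01], -0.8, 0.03],
])

```text
time_s: 23.45
position: [0.465, 0.114, 0.1702]
tool_rot: [[0.891, 0.454, 0.002], [0.454, -0.891, 0.0], [0.001, 0.001, -1.0]]
ft_force: [0.4, -0.9, -3.1]
grip_width: 0.0435
gripper_force: 31.0
```

```bash
python3 - <<'E'
from h import *
to(.62,.007,.17,0)
E
```

```text
to (0.62, 0.007, 0.17, 0) shift [0.0895, 0.1657, 0.0004] turn 27.0 | yaw now 27.0 pos [0.465  0.114  0.1702] t 23.45
```

>>> drive_tool([
  [[0.02, 0.035, 0.0], 5, 0.03],
  [[0.04, 0.07, 0.0], 10, 0.03],
  [[0.055, 0.105, 0.0], 15, 0.03],
  [[0.073, 0.14, 0.0], 20, 0.03],
  [[0.0895, 0.166, 0.0], 24, 0.03],
  [[0.0895, 0.166, 0.0], 27, 0.03],
  [[0.0895, 0.166, 0.0], 27, 0.03],
  [[0.0895, 0.166, 0.0], 27, 0.03],
  [[0.0895, 0.166, 0.0], 27, 0.03],
])

```text
time_s: 24.35
position: [0.6196, 0.0071, 0.1692]
tool_rot: [[1.0, 0.001, -0.001], [0.001, -1.0, 0.0], [-0.001, -0.0, -1.0]]
ft_force: [-0.0, 0.8, -0.1]
grip_width: 0.0435
gripper_force: 31.0
```

```bash
python3 - <<'E'
from h import *
d=shot('wrist');save(d,'w8.png');np.savez('w8.npz',**d);to(.684,.007,.01,0)
E
```

```text
to (0.684, 0.007, 0.01, 0) shift [0.0643, 0.0002, 0.1595] turn 0.1 | yaw now 0.1 pos [0.6198 0.0071 0.1695] t 24.4
```

View pics/w8.png

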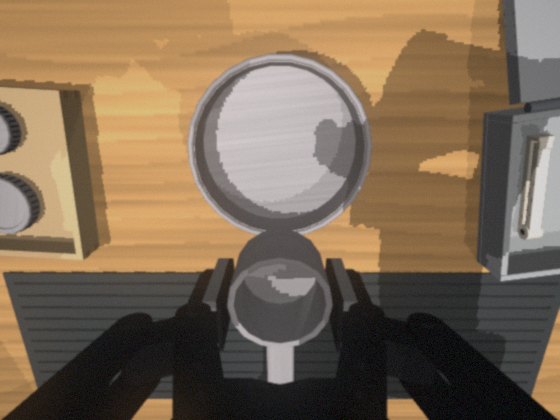

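The scoop is held upright with its handle straight back. The tin rim spans columns 188–371 and rows 54–236.

```bash
python3 - <<'E'
from h import *
d=dict(np.load('w8.npz'));P=[ray(d,*p,.04)[:2] for p in [(188,146),(371,146),(280,54),(280,236)]];print(np.round(P,4))
c=((P[2][0]+P[3][0])/2,(P[0][1]+P[1][1])/2);print(c);to(c[0]+.03,c[1],.011,0)
E
```

```text
[[ 0.6595  0.0825]
 [ 0.6596 -0.0662]
 [ 0.7279  0.0078]
 [ 0.5798  0.0076]]
(np.float64(0.6538728171611005), np.float64(0.00813045653850588))
to (np.float64(0.6838728171611005), np.float64(0.00813045653850588), 0.011, 0) shift [0.0642, -0.0009, 0.1585] turn 0.1 | yaw now 0.1 pos [0.6198 0.0071 0.1695] t 24.4
```

>>> drive_tool([
  [[0.035, -0.001, 0.0], 0, 0.03],
  [[0.064, -0.001, 0.0], 0, 0.03],
  [[0.064, -0.001, 0.0], 0, 0.03],
  [[0.064, -0.001, 0.04], 0, 0.03],
  [[0.064, -0.001, 0.085], 0, 0.03],
  [[0.064, -0.001, 0.12], 0, 0.03],
  [[0.064, -0.001, 0.14], 0, 0.03],
  [[0.064, -0.001, 0.15], 0, 0.03],
  [[0.064, -0.001, 0.155], 0, 0.03],
  [[0.064, -0.001, 0.159], 0, 0.03],
  [[0.064, -0.001, 0.159], 0, 0.03],
  [[0.064, -0.001, 0.159], 0, 0.03],
])

```text
time_s: 25.6
position: [0.6846, 0.0076, 0.0117]
tool_rot: [[1.0, -0.0, 0.002], [-0.0, -1.0, -0.0], [0.002, 0.0, -1.0]]
ft_force: [0.1, 0.3, -2.1]
grip_width: 0.0435
gripper_force: 31.0
```

>>> drive_tool([
  [[0.0, 0.0, 0.0], 0, 0.05],
  [[0.0, 0.0, 0.0], 0, 0.056],
  [[0.0, 0.0, 0.0], 0, 0.058],
  [[0.0, 0.0, 0.0], 0, 0.058],
  [[0.0, 0.0, -0.015], 0, 0.058],
  [[0.0, 0.0, -0.04], 0, 0.058],
  [[0.0, 0.0, -0.08], 0, 0.058],
  [[0.0, 0.0, -0.13], 0, 0.058],
  [[-0.04, 0.0, -0.17], 0, 0.06],
  [[-0.09, 0.0, -0.19], 0, 0.06],
  [[-0.14, 0.0, -0.19], 0, 0.06],
  [[-0.14, 0.0, -0.19], 0, 0.06],
  [[-0.14, 0.0, -0.19], 0, 0.06],
])

```text
time_s: 26.9
position: [0.5435, 0.0077, 0.2026]
tool_rot: [[1.0, -0.0, 0.002], [-0.0, -1.0, -0.0], [0.002, 0.0, -1.0]]
ft_force: [0.3, 0.0, -0.1]
grip_width: 0.0605
gripper_force: 0.0
```

```bash
python3 - <<'E'
from h import *
d=shot('wrist');s=shot('side');cv2.imwrite('pics/f.png',cv2.resize(np.hstack([d['img'][:300],s['img'][100:400]]),(800,214+0))[...,::-1])
t=shot('top');cv2.imwrite('pics/ft.png',cv2.resize(t['img'][60:310,60:480],None,fx=1.9,fy=1.9)[...,::-1])
E
```

```text
(no output)
```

View pics/f.png

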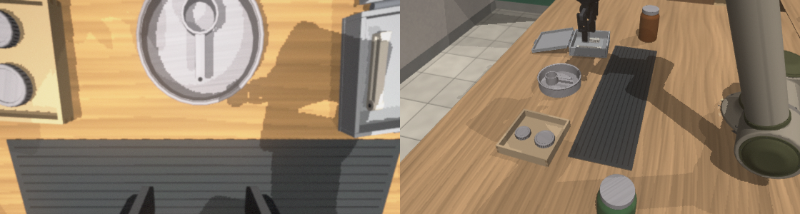

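View pics/ft.png

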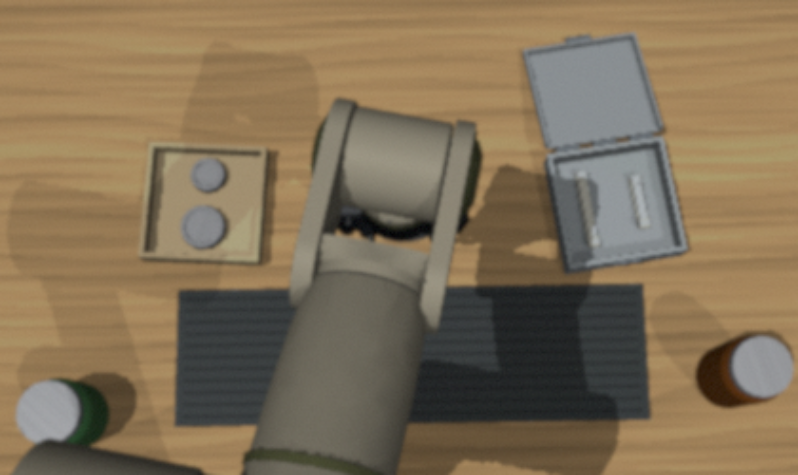

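The scoop stands upright in the tin, at (200,15) for its cup in the wrist half. The lids are flat in the tray, the clips flat in the caddy, the mat is empty and the jars haven't moved.

```bash
python3 -c "
from rig import env
print(env.close_job())"
```

```text
the job is handed in; nothing more can be done
None
```

The mat is clear and the job is handed in at about 27 s of the 106 s allowed: both lids lie flat in the tray, both clips flat in the caddy, the scoop stands upright in the tin, and the jars were not moved; the judge's verdict was not shown.

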